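# Move the battery pack from charger to seam gauge

### The arm

A 6-joint arm with a two-finger parallel gripper is mounted at the origin on a cart in front of the work surface, level with it; the furniture and walls round the work are solid. World frame = base frame: x ahead of the robot, y to its left, z up, the work surface at z = 0. Lengths are in m, angles in rad, forces in N, time in s.
With the tool pointing down it reaches from about 0.3 to 0.95 m from the base axis. Payload 3.1 kg.
Tool frame: the origin (TCP) lies on the centre line of the jaws, within the pads' length; the fingertips stand 14 mm ahead of it and the grasp point (between the pads) lies 5 mm behind it (manip.nose_length is the distance from the TCP to the fingertips, in m); z points along the fingers, x is the direction in which the jaws open and shut, and the axes are right-handed (so a half turn about z gives the same grasp; the last joint's range is limited). The gripper opens to 85 mm and grips with 20 to 120 N. Pads are 22 mm wide; open, the fingers measure 114 mm over their backs; the gripper's body (76 mm by 85 mm) begins 54 mm behind the grasp point. The pads swing forward as they close: fully open they stand 13 mm farther back than shut.
Start: joints at [1.213, 0.308, 1.634, -0, 1.2, -0.07], TCP at [0.177, 0.599, 0.206] pointing down, gripper open.
Joint ranges: [-3.06, 3.06], [-0.79, 1.96], [0.05, 2.63], [-1.19, 4.34], [0.05, 2.64], [-2.94, 2.94]. Speed limits (rad/s): [2.79, 2.79, 3.14, 3.14, 3.14, 3.14].

### API

Orientations are given as a unit quaternion [x, y, z, w].
In Python, from plant import manip gives the robot as it stands.
- The arm moves only by the tool move_arm, never from a script. Its argument "rows" is a list of rows, each a list of 7 numbers: the shift along the world's x, y, z in m, then the turn, a rotation vector about the world's x, y, z in rad, then the finger opening in m, from 0 to 0.0854. A call has 1 to 5 rows; each row is the pose to reach, as a shift and turn from the pose measured when the call began; what a row does not reach only later rows make up. A row lasts 1/8 s, in which the tool goes at most 62.5 mm and 10.7 degrees, less where a joint would pass 70% of its speed; a pose out of reach is approached as far as the arm can. A call with a gripper value outside its range is refused whole. The fingers move at their own pace and stop on an object; "newtons" is the grip in N (left out, the last holds). Time passes only in rows, so rows that repeat a pose let the fingers close. It gives the time, the measured TCP pose, the force and the opening at its end, in the units of the state.
- manip.observe(): the state, without advancing time (a new reading comes with each control period).
- manip.grab_frame(name): name is "side" or "top"; returns a dict with "color" (400x640x3 uint8, blue, green, red), "z_map" (400x640 float32, m along the optical axis (not along the pixel's ray), 0 where there is no reading), "intrinsics" (3x3 intrinsics, pixels), "extrinsics" (4x4, takes a point from world to camera coordinates). Camera axes: x right, y down, z forward; pixel columns grow to the right and rows downward; lengths in m; the calibration is good to about 2 mm. A picture is of the moment at which its call begins.
- manip.sign_off(): hands the job in, once; it reports no verdict.
The state is a dict: "time": time; "qpos": joint angles; "qd": joint speeds; "joint_efforts": joint torques, N m; "position": TCP position; "ee_rot": TCP orientation; "force": force on the tool from outside, world axes, zero at the start; "moment": the same for the moment, N m; "grip_width": finger opening in m.
Only numpy, scipy, OpenCV 4.12 (cv2) and the standard library are available. Lean on these libraries where they do the work, as an engineer would, in place of code of your own. Each camera call takes 0.05 s, during which the arm holds its last target. There are 200 camera calls.

### The job

Squeeze the sprung tab of the charged battery pack in, gently, and with the tab held in lift the pack out of the charger without tearing at its latch. Then push the pack gently down, fully home, into the empty bay of the seam gauge, let the tab snap out so that it stays latched there against the sprung ejector, and let go of it, leaving the things around as they are.

Things in the scene. Friction and masses are not known exactly. Their poses are not given: they have to be found in the camera images.
- pack: upright grey battery pack, 40 (x) x 56 (y) x 90 mm tall, 0.14 to 0.25 kg, latched in the charger at the start. Origin: centre of its underside; z up, -x to its tab side, +x face plain. Its lowest 42 mm fit a bay with play of 1 mm a side in x, 1.7 mm in y. Grasp it across x over tab pad and +x face: 46 mm, 40 mm with the tab fully in. A grip of 12 to 20 N is right; over 30 N harms it.
- tab (a joint): inward travel of the pack's sprung snap tab along pack +x: 0 out, 0.006 m fully in; 3.6 N starts it, 7.2 N holds it fully in. Its hook (5 mm proud of the case, flat top 24 mm above the pack's underside, sloped below) catches under the lip of a bay's -x wall, with 1.5 mm play up and down; it is free with the tab about 5 mm in. While it holds, the pack must not be pulled up.
- tab_pad (a point): centre of the outer face of the tab's pad, which is 22 mm wide (y) and 26 mm high (56 to 82 mm above the pack's underside) and lies 26 mm out along pack -x when the tab is out. It moves with the tab.
- charger: charger: low black dock on the plywood board (whose top is 58 mm above the deck), 94 x 100 mm, 54 mm high, fixed to the board, one bay. Origin: centre of its underside, under the middle of the bay; z up. Same yaw as the pack standing in it: the latch wall is its -x wall. Forcing the pack against the charger with over 30 N, or against the gauge with over 40 N, does damage.
- charger_bay (a point): centre of the charger bay's floor (12 mm above the board). The bay is 42 mm deep, 42 (x) x 59.5 mm inside; its walls are 8 to 9 mm thick.
- gauge: seam gauge: light instrument, base 116 x 122 mm, fixed to the board. A bay block (60 x 76 mm, mouth 54 mm above the board) stands on it, clamped anywhere up to 8 mm either way along gauge x; to its +y a console with a sloping display, up to 85 mm high, begins 40 mm from the origin. Origin: underside, under the bay's middle setting; z up; the latch wall is the -x wall: pack yaw = gauge yaw.
- gauge_bay (a point): centre of the gauge bay's floor (12 mm above the board) at the middle setting, axes as the gauge; the true bay is 0 to 8 mm off along +x or -x: find it by feel or sight. 42 mm deep, 42 x 59.5 mm inside, 2 mm chamfer, 8 mm walls. A sprung ejector pin stands 8 mm out of the floor: 4 N, 6.4 N pressed level; it lifts an unlatched pack. Home is on the floor; latched, it rides up 1.5 mm.
- marker_blue: bystander: marker pen, 137 mm long, lying at the left edge. Origin: centre of its underside.
- can_sample: bystander: drink can, 66 mm across, 122 mm high, at the right edge. Origin: centre of its underside.
- date_stamp: bystander: hand stamp with a red knob, 34 mm square, 70 mm high, beyond the bays. Origin: centre of its underside.
- screwdriver: bystander: screwdriver, 196 mm long, orange handle, lying beyond the bays. Origin: centre of its underside.
- pack_foot (a point): same point as the pack's origin: centre of its underside.

How it is judged:
On the way, in this order (a step that is already met when the one before it is completed fails the run):
1. the tab is pressed in (at least 4.5 mm) with the pack still down in the charger (value of joint tab above 0.0045 m and z of pack_foot in the frame of charger_bay below 0.004 m), for 0.1 s.
2. the pack is lifted clear of the charger's bay (z of pack_foot in the frame of charger_bay above 0.045 m), for 0.1 s.
At the end, for the whole second after the job is handed in: The pack stands at rest in the gauge's bay, its underside at most 4 mm above the bay's floor and over it (within 10.5 mm along gauge x, 3 mm along gauge y of the bay's middle setting), upright and square to it within 4 degrees, with its tab sprung out (less than 2 mm in), so that the latch holds it (z of pack_foot in the frame of gauge_bay between -0.002 and 0.004 m and x of pack_foot in the frame of gauge_bay between -0.0105 and 0.0105 m and y of pack_foot in the frame of gauge_bay between -0.003 and 0.003 m and angle between the x axis of pack and the x axis of gauge, either way round below 0.07 rad and angle between pack's own z axis and vertical below 0.06 rad and value of joint tab below 0.002 m and linear speed of pack below 0.01 m/s); the robot touches nothing.
It fails at once if the pack is squeezed or pressed by the fingers with more than 30 N on each side (finger forces together over 60 N) (contact force between the fingers and pack above 60 N).
It fails at once if the pack is torn at its latch or forced against the charger with more than 30 N (contact force between pack and charger above 30 N).
It fails at once if the pack is forced against the gauge with more than 40 N (contact force between pack and gauge above 40 N).
It fails at once if a bystander is moved by more than 20 mm (distance of any of marker_blue, can_sample, date_stamp, screwdriver from where it was at the start of the episode above 0.02 m).
It also fails if it takes over 72 s, if anything falls off the work surface, if the arm or the gripper's body presses on something with over 40 N, if the wrist force passes 120 N, or if a joint passes its speed limit or range.

## Working session

There is one attempt and no reset: what is moved stays moved. The work goes in short steps, Python scripts to look and compute and a tool call to move; the robot and the scene stay as the last step left them, time stands still between calls to the robot, and variables do not carry over. Pictures are saved under pics/ and viewed, about 8 in all and at most 12, crops included, and the job is handed in when it is done.

Besides the shell and the picture viewer there is one more tool, called after "Call:" in YAML: its name, and indented under it one key for each argument. move_arm: Moves the arm, as the interface text tells. Its arguments: {"type":"object","properties":{"rows":{"type":"array","items":{"type":"array","items":{"type":"number"}}},"newtons":{"type":"number"}},"required":["rows"]}

```bash
ls; mkdir -p pics
cat > h.py <<'E'
import numpy as np, cv2
from plant import manip
def grab(n,save=True):
    f=manip.grab_frame(n)
    np.savez(f'/tmp/{n}.npz',**f)
    return f
def load(n): return dict(np.load(f'/tmp/{n}.npz'))
def world(f,z=None):
    """world xyz map from depth"""
    K=f['intrinsics'];E=f['extrinsics'];Z=f['z_map']
    v,u=np.mgrid[:Z.shape[0],:Z.shape[1]]
    P=np.stack([(u-K[0,2])/K[0,0]*Z,(v-K[1,2])/K[1,1]*Z,Z],-1)
    return (P-E[:3,3])@E[:3,:3]
E
python3 - <<'E'
from h import *
np.set_printoptions(precision=4,suppress=True)
print(manip.observe())
for n in('top','side'):
    f=grab(n); cv2.imwrite(f'pics/{n}0.png',f['color']); print(f['intrinsics'],-f['extrinsics'][:3,:3].T@f['extrinsics'][:3,3],f['extrinsics'][:3,:3])
E
```

```text
pics
{'time': 0.0, 'qpos': array([ 1.2133,  0.309 ,  1.6352, -0.    ,  1.1997, -0.0697]), 'qd': array([ 0.0016, -0.    ,  0.0009,  0.0013, -0.0005, -0.0007]), 'joint_efforts': array([  0.0016, -41.5261, -27.6664,   0.    ,   0.0103,  -0.    ]), 'position': array([0.1771, 0.5985, 0.2048]), 'ee_rot': array([ 0.8012,  0.5984, -0.001 ,  0.0006]), 'force': array([ 0.6357, -0.0125,  0.0221]), 'moment': array([ 0.0213, -0.0182, -0.0575]), 'grip_width': 0.08523837392239628}
[[394.5354   0.     318.3867]
 [  0.     394.5354 198.2349]
 [  0.       0.       1.    ]] [0.304  0.0066 1.2917] [[-0.0071 -0.9999  0.0113]
 [-0.9879  0.0052 -0.1553]
 [ 0.1552 -0.0123 -0.9878]]
[[469.2228   0.     316.1254]
 [  0.     469.2228 190.7987]
 [  0.       0.       1.    ]] [0.5447 0.9985 0.5062] [[-0.999   0.0433 -0.0085]
 [ 0.0239  0.3705 -0.9285]
 [-0.037  -0.9278 -0.3712]]
```

View pics/top0.png

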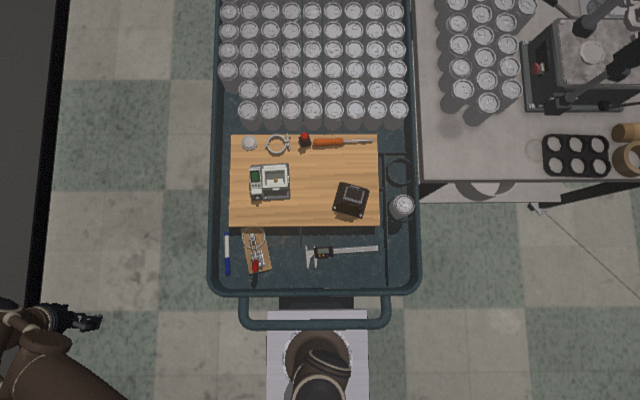

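View pics/side0.png

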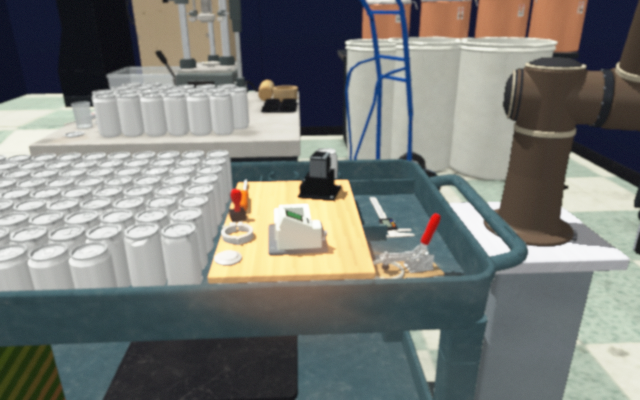

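Top: the charger with the pack is near (350,200), the gauge near (270,181), and the gripper off at the left near (90,320). Next, an enlarged crop.

Run:
```python
from h import *
f=load('top'); s=load('side')
a=cv2.resize(f['color'][150:230,240:380],None,fx=5.7,fy=5.7,interpolation=cv2.INTER_CUBIC)
cv2.imwrite('pics/c1.png',a)
b=cv2.resize(s['color'][140:270,225:365],None,fx=4.5,fy=4.5,interpolation=cv2.INTER_CUBIC)
cv2.imwrite('pics/c2.png',b)
np.set_printoptions(precision=3,suppress=True,linewidth=250)
W=world(f)
print('board',np.median(W[190:215,300:325,2]))
print('z mm charger rows178-222 cols328-374'); print((W[178:222:2,328:374:2,2]*1000).astype(int))
print('gauge rows160-204, cols244-296');print((W[160:204:2,244:298:2,2]*1000).astype(int))
```

```text
board 0.057263110960494704
z mm charger rows178-222 cols328-374
[[  55   54   58   59   58   52   59   57   55   55   55   53   63   58   58   51   55   54   54   54   59   57   59]
 [  61   57   56   57   56   55   57   56   59   54   56   61   58   56   56   55   60   62   53   55   56   53   59]
 [  58   57   58   59   53   55   66   58   52   57   61   56   56   58   58   55   57   57   58   58   58   59   56]
 [  61   57   55   55   58   57   61   90   88   90   92   88   57   61   58   54   58   56   59   55   52   54   59]
 [  57   55   60   56   58   63   66   91  114  158   92   93   92   93   90   56   56   54   54   59   54   58   58]
 [  63   55   63   54   57   69   64  109  110  160  157  160  162  111   98   91   87   92   89   59   56   64   56]
 [  56   55   58   58   58   64   66  108   83  156  161  163  157  161  160  160  158   89   89   94   67   57   57]
 [  58   57   59   56   60   64   61  113  129  163  160  155  159  161  161  158  160  161  160  113   61   58   55]
 [  58   55   56   59   62   60  110  112  158  159  158  163  161  163  162  156  161  160 
[... 3928 characters left out ...]
 58   60]
 [  61   56   59   58  110  111  111  104  109   96   62   68   63   63   67   69   63   66   65   64   65   67   67   57   60   53   60]
 [  57   55   55   59   64  100   97   98   91   69   63   66   66   67   68   67   65   63   71   63   67   69   66   62   56   58   57]
 [  53   59   61   54   66   68   94   94   67   69   62   66   72   64   73   67   70   69   69   66   68   64   65   59   53   52   52]
 [  57   57   57   60   68   67   65   64   65   67   62   55   55   54   57   57   54   56   55   59   49   53   57   55   58   57   56]
 [  54   52   56 1291   60   58   57   60   59   57   55   57   59   62   56   58   55   57   58   59   56   58   53   54   53   55   54]]
```

View pics/c1.png

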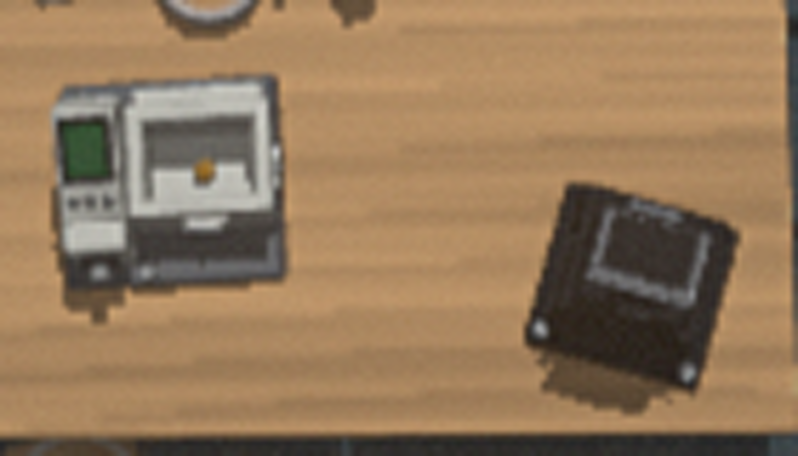

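View pics/c2.png

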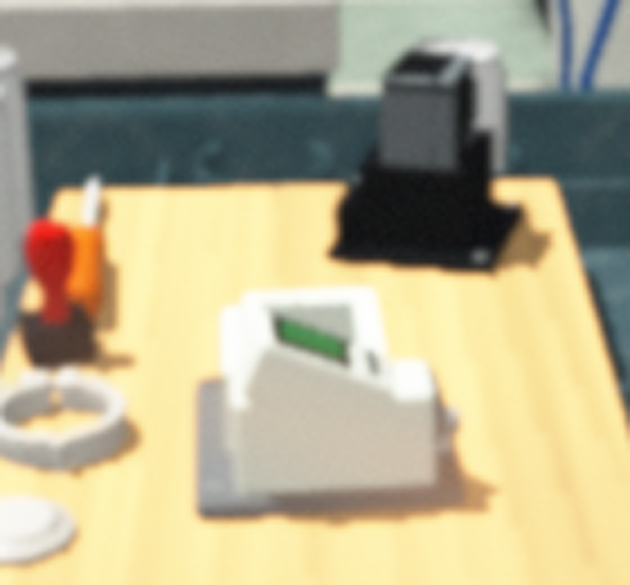

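Crops: the gauge console (green display) is on the left (world +y), with bay mouth about (143–255,118–205) in crop c1. In the charger the pack top spans about (590–710,200–300), with the tab on the robot side. Now I'll fit these at the known heights.

```bash
cat >> h.py <<'E'
def rayplane(f,uv,z):
    K=f['intrinsics'];E=f['extrinsics'];R=E[:3,:3];c=-R.T@E[:3,3]
    uv=np.asarray(uv,float).reshape(-1,2)
    d=np.c_[(uv[:,0]-K[0,2])/K[0,0],(uv[:,1]-K[1,2])/K[1,1],np.ones(len(uv))]@R
    return (c+d*((z-c[2])/d[:,2])[:,None])[:,:2]
def proj(f,p):
    p=np.atleast_2d(p)@f['extrinsics'][:3,:3].T+f['extrinsics'][:3,3]
    q=p@f['intrinsics'].T; return q[:,:2]/q[:,2:]
def fitrect(f,mask,z):
    n,l,st,_=cv2.connectedComponentsWithStats(mask.astype(np.uint8),connectivity=4)
    k=1+np.argmax(st[1:,4]); v,u=np.nonzero(l==k)
    P=rayplane(f,np.c_[u,v],z)
    r=cv2.minAreaRect((P*1000).astype(np.float32)); M=cv2.moments((l==k).astype(np.uint8),True)
    print(len(u),'rect',r,'centroid',P.mean(0), 'pix',u.min(),u.max(),v.min(),v.max())
    C=np.cov(P.T);w,V=np.linalg.eigh(C);print('  pca',np.sqrt(12*w),np.degrees(np.arctan2(V[1,1],V[0,1])))
    return r
E
python3 - <<'E'
from h import *
np.set_printoptions(precision=4,suppress=True,linewidth=200)
f=load('top');Z=cv2.medianBlur(world(f)[...,2].astype(np.float32),3)
def roi(m,r0,r1,c0,c1):
    o=np.zeros_like(m);o[r0:r1,c0:c1]=m[r0:r1,c0:c1];return o
fitrect(f,roi(Z>.135,175,225,325,380),.160)
fitrect(f,roi(Z>.155,175,225,325,380),.160)
fitrect(f,roi(Z<.100,168,187,264,288),.112)
fitrect(f,roi((Z>.06),175,225,325,380),.112)
# charger base outline/ gauge base outline (z~.066)
fitrect(f,roi((Z>.0615),160,208,245,296),.066)
for n,p in dict(hc=[143,118,255,118,255,200,143,200],blk=[130,88,275,77,275,213,130,218]).items():
    p=np.array(p).reshape(-1,2)/5.7+[240,150]-.5+.5/5.7; print(n,rayplane(f,p,.112))
E
```

```text
302 rect ((486.048828125, -108.0925064086914), (56.69499588012695, 49.94953536987305), 73.46512603759766) centroid [ 0.488  -0.1086] pix 343 364 187 205
  pca [0.0464 0.055 ] 76.26099171586233
262 rect ((490.89117431640625, -109.53008270263672), (56.69499588012695, 39.84707260131836), 73.46512603759766) centroid [ 0.4909 -0.1094] pix 343 364 187 203
  pca [0.0397 0.0564] 73.91649471928328
242 rect ((553.1297607421875, 124.72940063476562), (39.42738342285156, 58.257957458496094), 3.4084384441375732) centroid [0.5534 0.1248] pix 265 284 171 184
  pca [0.0392 0.0581] 90.80231601253783
968 rect ((484.15863037109375, -106.61168670654297), (101.2313003540039, 95.47574615478516), 72.26453399658203) centroid [ 0.4841 -0.1057] pix 331 369 183 218
  pca [0.0928 0.0963] 72.77202926564729
1409 rect ((551.4755859375, 146.27198791503906), (117.7153549194336, 126.33611297607422), 3.107090950012207) centroid [0.5506 0.1455] pix 249 290 163 200
  pca [0.115  0.1239] 84.7372315924236
hc [[0.5767 0.1555]
 [0.5764 0.0955]
 [0.5316 0.0952]
 [0.5319 0.1549]]
blk [[0.5932 0.1627]
 [0.5989 0.0849]
 [0.5245 0.0845]
 [0.5222 0.1616]]
```

Pack centre is about (0.491,-0.1095) with yaw about -16.7°; all sizes match (57x40 pack, 117 mm gauge base). The gauge bay is near (0.554,0.125), yaw about +3°. Moving over the pack.

Call:
move_arm:
  rows:
    - [0.024, -0.054, 0.018, 0, 0, -0.121, 0.085]
    - [0.048, -0.109, 0.036, 0, 0, -0.242, 0.085]
    - [0.073, -0.163, 0.054, 0, 0, -0.363, 0.085]
    - [0.097, -0.218, 0.054, 0, 0, -0.484, 0.085]
    - [0.121, -0.272, 0.054, 0, 0, -0.605, 0.085]
  newtons: 20

```text
time: 0.72
position: [0.2986, 0.3247, 0.259]
ee_rot: [0.944, 0.331, -0.001, 0.0]
force: [0.3, 0.2, -1.1]
grip_width: 0.085
```

Call:
move_arm:
  rows:
    - [0.024, -0.054, 0, 0, 0, -0.121, 0.085]
    - [0.048, -0.109, 0, 0, 0, -0.242, 0.085]
    - [0.073, -0.163, 0, 0, 0, -0.363, 0.085]
    - [0.097, -0.218, 0, 0, 0, -0.484, 0.085]
    - [0.121, -0.272, 0, 0, 0, -0.605, 0.085]

```text
time: 1.35
position: [0.4198, 0.0508, 0.2589]
ee_rot: [0.999, 0.033, -0.001, -0.0]
force: [1.3, 1.3, 0.3]
grip_width: 0.085
```

Call:
move_arm:
  rows:
    - [0.024, -0.054, 0, 0, 0, -0.12, 0.085]
    - [0.048, -0.108, 0, 0, 0, -0.24, 0.085]
    - [0.071, -0.16, 0, 0, 0, -0.358, 0.085]
    - [0.071, -0.16, -0.03, 0, 0, -0.358, 0.085]
    - [0.071, -0.16, -0.05, 0, 0, -0.358, 0.085]

```text
time: 1.98
position: [0.4899, -0.11, 0.2071]
ee_rot: [0.989, -0.147, -0.002, -0.0]
force: [0.5, -0.4, 0.4]
grip_width: 0.0851
```

Run:
```python
from h import *
f=grab('top');s=grab('side');o=manip.observe();print(o['position'],o['ee_rot'],o['qpos'])
a=cv2.resize(f['color'][165:230,320:385],None,fx=6,fy=6,interpolation=cv2.INTER_CUBIC)
b=cv2.resize(s['color'][120:210,280:370],None,fx=390/90,fy=390/90,interpolation=cv2.INTER_CUBIC)
cv2.imwrite('pics/d1.png',np.hstack([a,b]))
```

```text
[ 0.48807694 -0.10873906  0.2056007 ] [ 9.89249686e-01 -1.46178597e-01 -4.05219032e-03 -6.76129280e-04] [-3.06345445e-01  7.17527995e-02  1.91661108e+00  5.09812650e-05
  1.16144508e+00 -1.29549103e-02]
```

View pics/d1.png

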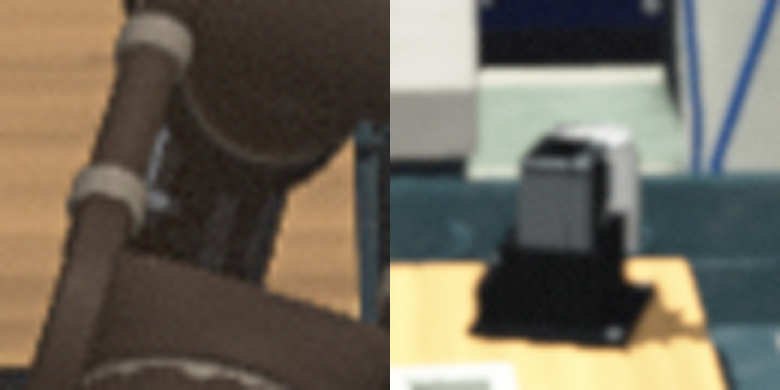

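The top view is covered by the arm, and the side crop doesn't show the gripper over the pack, which is odd. I'll check whether the side frame is fresh.

Run:
```python
from h import *
s=grab('side');o=manip.observe();print(o['time'])
old=cv2.imread('pics/side0.png')
d=np.abs(s['color'].astype(int)-old).sum(-1)>60
v,u=np.nonzero(d);print(d.sum(),u.min(),u.max(),v.min(),v.max())
print(proj(s,[o['position'],[.491,-.1095,.16],[.491,-.1095,.058],[.55,.125,.112]]))
W=world(s);print(W[160,320],W[165,318])
cv2.imwrite('pics/side1.png',s['color'])
```

```text
2.125
15314 290 639 0 261
[[320.22401397 135.65158818]
 [319.63397283 154.21773707]
 [319.86207654 192.52067917]
 [296.63827765 211.66897076]]
[ 0.49171408 -0.07826342  0.15518314] [ 0.49661658 -0.07855568  0.14249407]
```

View pics/side1.png

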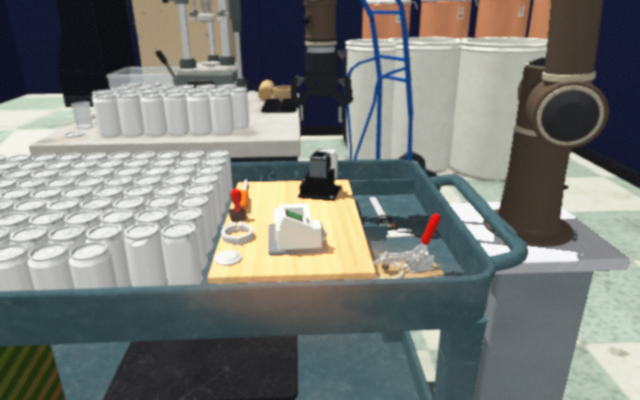

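Run:
```python
from h import *
s=load('side')
cv2.imwrite('pics/e1.png',cv2.resize(s['color'][40:200,270:370],None,fx=3.7,fy=3.7,interpolation=cv2.INTER_CUBIC))
Z=s['z_map']
np.set_printoptions(linewidth=220)
print((Z[60:150:3,294:352:3]*100).astype(int))
```

```text
[[  0   0   0   0 105 104 104 103 103 103 103 104 104 104 105   0   0 389 362 359]
 [  0   0   0   0 106 105 104 104 103 103 103 104 104 105 106   0   0   0 365 361]
 [  0   0   0   0 106 105 104 104 104 104 104 104 105 105 106   0   0   0 366 360]
 [  0   0   0   0 106 105 105 104 104 104 104 105 105 105 106   0   0   0 364 313]
 [  0   0   0   0 108 106 105 104 105 104 104 105 105 105 106   0   0   0 313 313]
 [  0 110   0   0 108 108 108 107 107 107 107 107 107 107 107   0   0   0 313 364]
 [109 109 109 109 108 108 108 108 107 107 107 107 107 106 106 107 107 106 105 362]
 [110 110 109 109 108 108 108 108 108 108 107 107 107 107 107 107 107   0 106 108]
 [110 109 110   0 108 108 108 107 108 108 107 106 107 107 107   0 107 106 106 108]
 [110 110   0   0   0 108 108 108 108 108 107 107 107 107   0   0   0 107 106 108]
 [110 111   0   0 108 108 108 109 109 109 108 107 108 107 110   0   0   0 107 107]
 [110 112   0   0 109 109 109 109 109 109 109 109 107 108 108 110   0   0 107 109]
 [110 112   0 110 109   0   0   0   0   0 109 109   0 108 108 108 110   0 107 107]
 [111 111 110 110 112
[... 690 characters left out ...]
 0   0   0   0   0   0   0 327 373]
 [150 150   0   0   0   0   0   0   0   0   0   0   0   0   0   0   0   0 326 379]
 [147 147   0   0   0   0   0   0   0   0   0   0   0   0   0   0   0   0 382 380]
 [143 143   0   0   0   0   0   0   0   0   0   0   0   0   0   0   0   0 384 380]
 [140 140 141   0   0   0   0   0   0   0   0   0   0   0   0   0   0   0 383 329]
 [136 136 137   0   0   0   0   0   0   0   0   0   0   0   0   0   0   0 386 329]
 [135   0 136   0   0   0   0   0   0   0   0   0   0   0   0   0   0   0 389 331]
 [136 136 136   0   0   0   0   0   0   0   0   0   0   0   0   0   0   0 392 333]
 [136 136 137   0   0   0   0   0   0   0   0   0   0   0   0   0   0   0 391 331]]
```

View pics/e1.png

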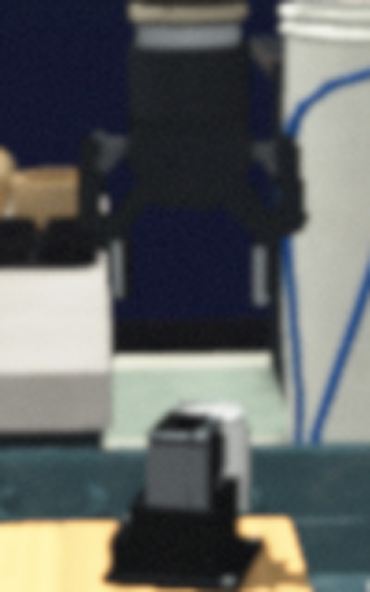

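Run:
```python
from h import *
print(manip.nose_length,manip.observe()['position'])
s=load('side');o=cv2.imread('pics/side0.png')
d=np.abs(s['color'].astype(int)-o).sum(-1)
np.set_printoptions(linewidth=220)
print(d[100:150:2,294:352:2])
```

```text
0.014 [ 0.48932524 -0.10888144  0.20728599]
[[ 17 228 347  39  29  25   7   5   8   9   3   4   3   4   5   6   2   5   3   2   6  25  35  30  24  17  98 300 451]
 [ 13 167 289  41  24  20   6   5   5   2   8   2   2   4   1   5   3   2   2   5   3  13  18  28  22  19  86 236 272]
 [  6  93 227  18  56  27   8   0   5   4   3   3   3   3   3   7   4   2   4   0   4   6  13  31  22  18  45  59  31]
 [  3 107 281  88 156  29   8   2   5   3   5   1   3   6   8   1   3   3   1   3   6   4  55 106  28  16   6  11   3]
 [  8  27  99 115 196  31   6   0   3   3   3   7   4   3   9   4   3  15   1   6   5   6 134 222  53   5   9   7   3]
 [  3   3  36 105 194  32   3   6  13   2   3   7  10   2   4   4   2   3   3   4   4   7 136 234  59  20   5   5   0]
 [ 10   1  42  85 203  25   7   5   9   3   3  13   3   1   4   2   8   5   4   4   9   8 146 238  58   8   6   7   5]
 [  4   5  34  63 192  31   6   4   3   1   1   6   3   4   8   2   2   1   5   2   3  11 153 225  65  10   3   8   3]
 [  7   4  34  70 200  33   5   5  14   2   3  10   3   3   2   5   5   4   6   5   5   8 142 242  57  1
[... 1219 characters left out ...]
  4   3   5   0   3   2   0   1   3   3   4   2   3   4   3   3   6   7   5   6   7  13   7   0   4   4]
 [  5   3   4   3   4   5   4   2   3   4   8   4   5   1   4   3   3   2   3   3   3   3  11   4   3   3   6   2   1]
 [  4   3   3   9   7   2   5   5   3   2   3   4   7   7   1   6   0   3   8   2   3   2   8   1   2   6   4   2   4]
 [  6  10   2   0   1   5   9   7   9   8   2   3   5   6   6   6   7   7   4   2   2   8   4   3   3   4   6   8   3]
 [ 10   4   2   3   4   4   3   3   3   5   2  10   8   9   1   5  13   2   7   1   3   0   2   0   7   7   3   6   9]
 [  7   6   5   1   7   2   8   5   4   3   9   3   2   4   2   1   2   5   1   3   4   5   8   2   2   7   1   4   4]]
```

The fingertips appear at side row 122, about 36 mm above where the reported TCP puts them, while the pack projects where it should. I'll descend in a step that's safe either way and compare again.

Call:
move_arm:
  rows:
    - [0.001, 0, -0.02, 0, 0, 0, 0.085]
    - [0.001, 0, -0.04, 0, 0, 0, 0.085]
    - [0.001, 0, -0.04, 0, 0, 0, 0.085]

```text
time: 2.5
position: [0.4896, -0.1084, 0.1669]
ee_rot: [0.989, -0.146, -0.004, -0.001]
force: [0.1, -0.8, 0.2]
grip_width: 0.0849
```

```bash
cat >> h.py <<'E'
def sidecrop(name,c0=270,r0=60,w=100,h=140,k=4,ref=True):
    s=grab('side');o=manip.observe();print(o['time'],o['position'],o['ee_rot'],o['force'],o['grip_width'])
    print('tcp px',proj(s,o['position']))
    cv2.imwrite(f'pics/{name}.png',cv2.resize(s['color'][r0:r0+h,c0:c0+w],None,fx=k,fy=k,interpolation=cv2.INTER_CUBIC)); return s
E
python3 - <<'E'
from h import *
s=sidecrop('g1')
E
```

```text
2.55 [ 0.49051911 -0.10868863  0.16788607] [ 9.89327156e-01 -1.45691305e-01 -2.37794477e-03 -4.09232289e-04] [0.03470578 0.68785631 0.58946793] 0.08500269030979041
tcp px [[319.82739893 151.24407854]]
```

View pics/g1.png

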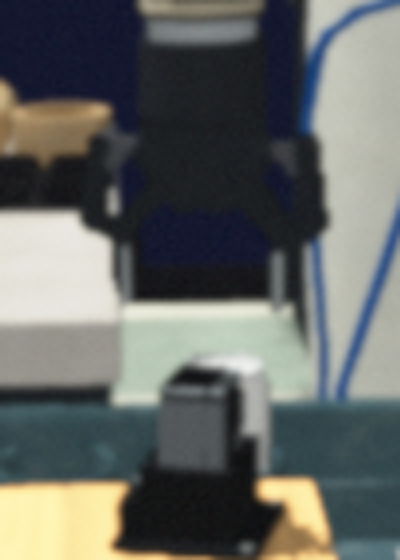

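Same 38 mm gap (tips at row 136, TCP at row 151), so the fingers really sit about 37 mm higher than the reported TCP implies. I'll work from the seen fingertips, and go down stepwise with the jaws narrowed.

Call:
move_arm:
  rows:
    - [0.001, -0.001, -0.02, 0, 0, 0, 0.064]
    - [0.001, -0.001, -0.04, 0, 0, 0, 0.064]
    - [0.001, -0.001, -0.05, 0, 0, 0, 0.064]
    - [0.001, -0.001, -0.058, 0, 0, 0, 0.064]
    - [0.001, -0.001, -0.058, 0, 0, 0, 0.064]

```text
time: 3.18
position: [0.4916, -0.1097, 0.11]
ee_rot: [0.989, -0.146, -0.002, -0.0]
force: [0.6, -0.4, 0.1]
grip_width: 0.064
```

Run:
```python
from h import *
s=sidecrop('g2');o=cv2.imread('pics/side0.png')
d=np.abs(s['color'].astype(int)-o).sum(-1)
np.set_printoptions(linewidth=250)
print(d[120:180:2,294:352:2]); print((s['z_map'][140:176:2,296:350:2]*100).astype(int))
```

```text
3.225 [ 0.49188407 -0.10978414  0.1103235 ] [ 9.89329847e-01 -1.45677803e-01 -2.07417415e-03 -3.58899210e-04] [-0.16522718 -0.08676794  0.10810842] 0.06377367649206317
tcp px [[319.38924257 173.14996209]]
[[398 475 351  29  88  32  31  30  34  31  36  32  30  30  36  32  29  29  32  28  28  34  55  45  18  17 109  77   4]
 [564 549 408  63  70  33  32  31  32  31  30  31  30  27  31  33  32  29  29  25  28  42  94 105  63   9 215 125   4]
 [572 549 407  85  24  24  33  31  34  29  29  28  32  30  33  26  24  29  33  26  27  29  85  97  57  14 246 154   3]
 [568 545 432 132   9  10  17  17  14  12  16  16  15  13  16  12  19  12  16  12   9   6  51 100  35  26 264 190   3]
 [539 574 510 193   2   6   8   8  25  12  20  25  18  24  29  30  21  16  30  26   4   3  25  92  38  24 259 210   1]
 [527 577 537 224   5   2   1  20  27  27  17  36  24  22  38  11  23  16  20  19   5   2   2  25  13  26 211 163   2]
 [522 579 527 224   2   6  15  34  22  25  29  26  22  31  28  24  33  15  24  25   4   8   4   5   6   9 128  53   4]
 [423 582 541 238   4  17  35  39  30   6  18   7   2   3  17 
[... 3974 characters left out ...]
 114 131 138 137 137 138 137 137]
 [136 137 137 137 137 136 137 114 113 114 113 113 113 113 113 114 115 115 130 130 131 137 137 137 137 137 138]
 [137 137 136 137 137 137 138 114 114 114 114 113 113 113 113 114 115 115 130 130 131 138 138 138 137 137 138]
 [138 137 137 137 138 138 138 114 114 114 114 114 114 114 113 114 115 118 120 120 132 138 138 138 138 138   0]
 [137 137 137 138 137 138 138 114 114 114 114 114 114 113 113 114 117 119 118 119 132 138 138 138 138 138 138]
 [136 138 137 138 138 138 117 115 114 115 114 114 114 114 114 115 117 117 117 119 132 136 138 139 138 138 138]
 [137 135 138 137 137 138 116 115 115 114 114 114 114 114 114 115 116 116 117 119 132 137 135 138 138 138 138]]
```

Tips are now about 30 mm above the TCP's nominal height, and swing forward as the jaws close. Next I'll go down to put the tips near z≈0.123 and narrow to 50 mm.

Call:
move_arm:
  rows:
    - [-0.001, 0, -0.007, 0, 0, 0, 0.055]
    - [-0.001, 0, -0.013, 0, 0, 0, 0.05]
    - [-0.001, 0, -0.013, 0, 0, 0, 0.05]
    - [-0.001, 0, -0.013, 0, 0, 0, 0.05]

```text
time: 3.72
position: [0.4909, -0.1098, 0.0973]
ee_rot: [0.989, -0.146, -0.002, -0.0]
force: [0.2, -1.5, -0.6]
grip_width: 0.0502
```

Run:
```python
from h import *
s=sidecrop('g3',c0=285,r0=110,w=70,h=85,k=7)
```

```text
3.775 [ 0.49100355 -0.10983247  0.09738563] [ 9.89328641e-01 -1.45687142e-01 -1.99335643e-03 -3.50449895e-04] [-0.647846    0.78996366  1.25138145] 0.05016066365474965
tcp px [[319.76765934 177.97596779]]
```

View pics/g3.png

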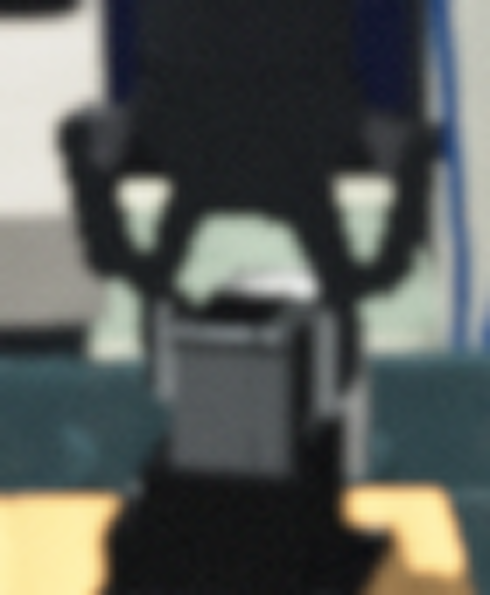

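The fingers straddle the pack's upper part: tips near crop row 405, pads beside the tab pad, clear above the charger top (row 470). Closing slowly while watching the force.

Call:
move_arm:
  rows:
    - [0, 0, 0, 0, 0, 0, 0.0475]
    - [0, 0, 0, 0, 0, 0, 0.0455]
    - [0, 0, 0, 0, 0, 0, 0.0455]

```text
time: 4.15
position: [0.4908, -0.1098, 0.0975]
ee_rot: [0.989, -0.146, -0.002, -0.0]
force: [-2.0, -0.2, 1.3]
grip_width: 0.0457
```

Call:
move_arm:
  rows:
    - [0, 0, 0, 0, 0, 0, 0.044]
    - [0, 0, 0, 0, 0, 0, 0.043]
    - [0, 0, 0, 0, 0, 0, 0.043]

```text
time: 4.53
position: [0.4914, -0.1099, 0.0976]
ee_rot: [0.989, -0.146, -0.002, -0.0]
force: [-0.3, -1.0, 0.2]
grip_width: 0.0428
```

Call:
move_arm:
  rows:
    - [0, 0, 0, 0, 0, 0, 0.0415]
    - [0, 0, 0, 0, 0, 0, 0.04]
    - [0, 0, 0, 0, 0, 0, 0.04]

```text
time: 4.9
position: [0.492, -0.1101, 0.098]
ee_rot: [0.989, -0.146, -0.001, -0.0]
force: [1.6, -0.4, 1.5]
grip_width: 0.0401
```

Call:
move_arm:
  rows:
    - [0, 0, 0, 0, 0, 0, 0.037]
    - [0, 0, 0, 0, 0, 0, 0.035]
    - [0, 0, 0, 0, 0, 0, 0.035]

```text
time: 5.28
position: [0.492, -0.1102, 0.098]
ee_rot: [0.989, -0.146, -0.001, -0.0]
force: [0.6, -0.7, 1.1]
grip_width: 0.0397
```

Held at 39.7 mm, so the tab is fully in, with small forces. A gentle test lift follows.

Call:
move_arm:
  rows:
    - [0, 0, 0.001, 0, 0, 0, 0.035]
    - [0, 0, 0.003, 0, 0, 0, 0.035]
    - [0, 0, 0.005, 0, 0, 0, 0.035]
    - [0, 0, 0.008, 0, 0, 0, 0.035]

```text
time: 5.78
position: [0.4917, -0.11, 0.1059]
ee_rot: [0.989, -0.146, -0.001, -0.0]
force: [1.3, -0.5, -3.0]
grip_width: 0.0399
```

Call:
move_arm:
  rows:
    - [0, 0, 0.006, 0, 0, 0, 0.035]
    - [0, 0, 0.014, 0, 0, 0, 0.035]
    - [0, 0, 0.024, 0, 0, 0, 0.035]
    - [0, 0, 0.036, 0, 0, 0, 0.035]
    - [0, 0, 0.05, 0, 0, 0, 0.035]

```text
time: 6.4
position: [0.4907, -0.1097, 0.1567]
ee_rot: [0.989, -0.146, -0.002, -0.0]
force: [-0.3, -0.2, -1.9]
grip_width: 0.0399
```

Lifted freely, 2–3 N of weight. With the gauge still in clear view, one finer measurement of the bay.

Run:
```python
from h import *
fs=[grab('top') for _ in range(4)]
col=np.mean([f['color'].mean(-1) for f in fs],0).astype(np.float32); f=fs[0]
Zm=np.mean([world(g)[...,2] for g in fs],0).astype(np.float32)
c=np.array([.554,.125])
def warp(im,yaw,xs,ys,z=.112):
    X,Y=np.meshgrid(xs,ys,indexing='ij');R=np.array([[np.cos(yaw),-np.sin(yaw)],[np.sin(yaw),np.cos(yaw)]])
    P=np.stack([X,Y],-1).reshape(-1,2)@R.T+c
    uv=proj(f,np.c_[P,np.full(len(P),z)]).astype(np.float32).reshape(X.shape+(2,))
    return cv2.remap(im,uv[...,0].copy(),uv[...,1].copy(),cv2.INTER_LINEAR)
xs=np.arange(-.045,.0451,.001);ys=np.arange(-.045,.0451,.001)
# yaw: maximise sharpness of edges
best=max((np.abs(np.diff(warp(col,a,xs,ys)[10:-10,10:60].mean(1))).max()+np.abs(np.diff(warp(col,a,xs,ys)[20:60,:].mean(0))).max(),a) for a in np.arange(-.03,.13,.005));print('yaw',best)
yaw=.057
np.set_printoptions(linewidth=220,precision=0,suppress=True)
C=warp(col,yaw,xs,ys);Zw=warp(Zm,yaw,xs,ys)*1000
i=lambda v:int(round((v+.045)/.001))
print('x(mm)',xs[::2]*1000)
for a,b in((-.02,-.01),(-.005,.005),(.01,.02)):
    print('y',a,b);print(C[:,i(a):i(b)].mean(1)[::2]);print(Zw[:,i(a):i(b)].mean(1)[::2])
print('ys profiles')
for a,b in((-.012,-.005),(.0,.006),(.008,.014)):
    print('x',a,b);print(C[i(a):i(b)].mean(0)[::2]);print(Zw[i(a):i(b)].mean(0)[::2])
```

```text
yaw (np.float32(38.263268), np.float64(-0.004999999999999994))
x(mm) [-45. -43. -41. -39. -37. -35. -33. -31. -29. -27. -25. -23. -21. -19. -17. -15. -13. -11.  -9.  -7.  -5.  -3.  -1.   1.   3.   5.   7.   9.  11.  13.  15.  17.  19.  21.  23.  25.  27.  29.  31.  33.  35.  37.  39.
  41.  43.  45.]
y -0.02 -0.01
[ 62.  61.  61.  66.  78.  89.  98.  99. 135. 176. 189. 190. 184. 187. 189. 192. 192. 192. 194. 195. 184. 146. 119. 100. 100. 101. 102. 102.  99.  93.  86.  82.  81.  99. 125. 166. 186. 194. 191. 190. 191. 195. 182.
 144. 125. 118.]
[ 66.  67.  67.  87. 151. 122.  86. 100. 108. 111. 111. 110. 107.  82.  69.  69.  69.  70.  70.  70.  69.  69.  69.  68.  69.  69.  69.  69.  71.  75.  83.  91.  99. 105. 109. 111. 112. 111. 108. 107. 107. 107. 105.
  91.  70.  59.]
y -0.005 0.005
[ 60.  59.  71.  99. 151. 181. 165. 147. 141. 169. 183. 188. 187. 188. 187. 154. 125. 100. 104. 109. 111. 108. 104. 103. 102. 101. 102. 102. 100.  92.  85.  81.  87. 104. 139. 166. 186. 184. 184. 186. 190. 186. 174.
 143. 125. 132.]
[ 67.  68.  97. 157. 104.  69.  70.  91. 110. 111. 111. 107.  79.  69.
[... 1392 characters left out ...]
71.  91. 105. 111. 110.  98.  72.  69.  69.  69.  68.  69.  69.  69.  68.  68.  69.  70.  69.  70.  71.  69.  69.  69.  70.  69.  69.  70.  70.  70.  70.  69.  68.  72.  82. 100. 108. 112. 111. 111. 112.
 113. 120. 126.]
x 0.008 0.014
[123.  98.  84. 108. 149. 190. 188. 164. 129. 108.  98.  97.  97.  98.  99. 100.  99.  98.  99. 100. 100.  99.  99.  99.  98.  98.  98.  99.  99.  98.  98.  99.  98.  98.  96.  90.  97. 114. 156. 181. 192. 170. 140.
 107. 124. 117.]
[ 57.  62.  71.  89. 103. 112. 111.  93.  69.  69.  70.  70.  71.  71.  72.  70.  70.  72.  71.  71.  72.  72.  71.  70.  70.  70.  69.  70.  71.  71.  71.  70.  70. 132. 181.  97.  83.  99. 107. 111. 111. 110. 110.
 112. 123. 130.]
```

Mouth edges come out at about −20…+22 mm in x and ±30 mm in y of (0.554,0.125), so the bay centre is about (0.555,0.1253), yaw about 0.057. Carrying the pack over.

Call:
move_arm:
  rows:
    - [0.004, 0.02, 0.02, 0, 0, 0.05, 0.035]
    - [0.018, 0.07, 0.03, 0, 0, 0.12, 0.035]
    - [0.034, 0.125, 0.03, 0, 0, 0.2, 0.035]
    - [0.05, 0.18, 0.03, 0, 0, 0.28, 0.035]
    - [0.064, 0.235, 0.03, 0, 0, 0.348, 0.035]

```text
time: 7.22
position: [0.5552, 0.1266, 0.1856]
ee_rot: [1.0, 0.029, -0.002, 0.0]
force: [0.5, -1.0, -2.2]
grip_width: 0.0396
```

Call:
move_arm:
  rows:
    - [0, 0, 0, 0, 0, 0, 0.035]
    - [0, 0, 0, 0, 0, 0, 0.035]

```text
time: 7.48
position: [0.5541, 0.1264, 0.1845]
ee_rot: [1.0, 0.029, -0.003, 0.001]
force: [-0.3, -0.9, -1.7]
grip_width: 0.0397
```

Run:
```python
from h import *
s=sidecrop('g4',c0=255,r0=90,w=85,h=160,k=3.7)
q=manip.observe()['ee_rot'];from scipy.spatial.transform import Rotation as R
print(R.from_quat(q).as_matrix().round(4), manip.observe()['force'])
```

```text
7.525 [0.55423338 0.12565958 0.18471565] [ 9.99585177e-01  2.86238971e-02 -3.10658153e-03  7.04589184e-04] [-0.42690637 -0.37749145 -1.32660929] 0.03970729648739179
tcp px [[293.62229189 178.35820726]]
[[ 0.9983  0.0572 -0.0062]
 [ 0.0572 -0.9984 -0.0016]
 [-0.0063  0.0012 -1.    ]] [-0.42690637 -0.37749145 -1.32660929]
```

View pics/g4.png

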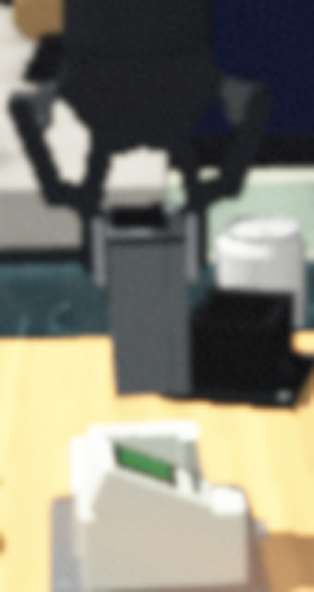

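The pack hangs over the gauge, tab toward the robot (right in image), nearly upright, bottom at crop row 392. Descend to just above the mouth.

Call:
move_arm:
  rows:
    - [0.001, -0.0005, -0.012, 0, -0.005, 0, 0.035]
    - [0.001, -0.0005, -0.025, 0, -0.005, 0, 0.035]
    - [0.001, -0.0005, -0.035, 0, -0.005, 0, 0.035]
    - [0.001, -0.0005, -0.04, 0, -0.005, 0, 0.035]
    - [0.001, -0.0005, -0.04, 0, -0.005, 0, 0.035]

```text
time: 8.15
position: [0.5549, 0.125, 0.1441]
ee_rot: [1.0, 0.029, -0.001, 0.001]
force: [-0.2, 0.4, -1.7]
grip_width: 0.0396
```

Call:
move_arm:
  rows:
    - [0, 0, -0.002, 0, 0, 0, 0.035]
    - [0, 0, -0.004, 0, 0, 0, 0.035]
    - [0, 0, -0.006, 0, 0, 0, 0.035]
    - [0, 0, -0.006, 0, 0, 0, 0.035]

```text
time: 8.65
position: [0.5554, 0.1252, 0.1397]
ee_rot: [1.0, 0.029, -0.001, 0.001]
force: [-2.5, -0.6, 4.9]
grip_width: 0.0399
```

Contact at mouth height, pushing the tool toward −x. Shift a little that way and try again.

Call:
move_arm:
  rows:
    - [-0.001, 0, 0.001, 0, 0, 0, 0.035]
    - [-0.002, 0, 0.001, 0, 0, 0, 0.035]
    - [-0.002, 0, -0.001, 0, 0, 0, 0.035]
    - [-0.002, 0, -0.003, 0, 0, 0, 0.035]
    - [-0.002, 0, -0.004, 0, 0, 0, 0.035]

```text
time: 9.28
position: [0.5549, 0.1253, 0.1391]
ee_rot: [1.0, 0.029, 0.001, 0.001]
force: [-2.9, -1.0, 15.5]
grip_width: 0.0398
```

Call:
move_arm:
  rows:
    - [0, 0, 0.003, 0, 0, 0, 0.035]
    - [0, 0, 0.004, 0, 0, 0, 0.035]
    - [-0.002, 0, 0.004, 0, 0, 0, 0.035]
    - [-0.002, 0, 0.004, 0, 0, 0, 0.035]

```text
time: 9.78
position: [0.552, 0.1252, 0.1423]
ee_rot: [1.0, 0.029, -0.0, 0.001]
force: [-1.4, -0.1, -1.3]
grip_width: 0.0399
```

Run:
```python
from h import *
from scipy.spatial.transform import Rotation as R
o=manip.observe();print(o['position'],o['force'],o['moment'],R.from_quat(o['ee_rot']).as_matrix().round(4))
```

```text
[0.55203198 0.12519739 0.14227996] [-1.35218659 -0.09262525 -1.33238118] [-0.03373276  0.07824299  0.00761258] [[ 9.984e-01  5.740e-02 -6.000e-04]
 [ 5.740e-02 -9.984e-01 -1.700e-03]
 [-7.000e-04  1.600e-03 -1.000e+00]]
```

Now at x≈0.552. Lower gently.

Call:
move_arm:
  rows:
    - [0, 0, -0.002, 0, 0, 0, 0.035]
    - [0, 0, -0.004, 0, 0, 0, 0.035]
    - [0, 0, -0.006, 0, 0, 0, 0.035]
    - [0, 0, -0.006, 0, 0, 0, 0.035]

```text
time: 10.28
position: [0.5525, 0.1252, 0.1392]
ee_rot: [1.0, 0.029, -0.0, 0.001]
force: [-4.3, -0.7, 12.6]
grip_width: 0.04
```

Run:
```python
from h import *
from scipy.spatial.transform import Rotation as R
for i in range(3):
    manip.grab_frame('side');o=manip.observe();print(o['position'],o['force'],o['moment'])
print(R.from_quat(o['ee_rot']).as_matrix().round(4))
s=load('side')
s=grab('side');cv2.imwrite('pics/h1.png',cv2.resize(s['color'][120:250,255:345],None,fx=4.5,fy=4.5,interpolation=cv2.INTER_CUBIC))
```

```text
[0.55246058 0.12518873 0.13913632] [-4.28167056 -1.69872032 12.44932034] [-0.2224878   1.18140995  0.07005677]
[0.5524382  0.12516905 0.13913686] [-4.49923815 -1.77401464 12.40916023] [-0.20674232  1.11222932 -0.02478217]
[0.552454   0.12516998 0.13915927] [-4.96118998 -1.4358231  12.32640644] [-0.15851412  1.18407316 -0.00899866]
[[ 9.983e-01  5.750e-02 -4.000e-04]
 [ 5.750e-02 -9.983e-01 -1.800e-03]
 [-5.000e-04  1.800e-03 -1.000e+00]]
```

Run:
```python
from h import *
np.set_printoptions(linewidth=220,precision=4,suppress=True)
s=load('side');W=world(s);o=manip.observe();T=o['position']
print('tcp',proj(s,T), 'expected pack corners px (+y face top/bottom z .201/.111)')
yaw=.0575;ex=np.array([np.cos(yaw),np.sin(yaw),0]);ey=np.array([-np.sin(yaw),np.cos(yaw),0])
c=np.array([T[0],T[1],0])
for z in(.201,.18,.16,.14,.12,.111): print(z,proj(s,[c+ex*.02+ey*.028+[0,0,z],c-ex*.02+ey*.028+[0,0,z]]).ravel())
m=(np.abs((W-c)@ex)<.014)&(np.abs((W-c)@ey-.028)<.02)&(W[...,2]>.145)&(W[...,2]<.195)
P=W[m];print(m.sum());A=np.c_[(P-c)@ex,P[:,2],np.ones(len(P))];k,*_=np.linalg.lstsq(A,(P-c)@ey,rcond=None);print('y = a x + b z + c',k,'at z .17:',k[1]*.17+k[2])
g=s['color'].mean(-1)
for r in range(168,206,3): print(r,g[r,268:316:1].astype(int))
```

```text
tcp [[295.0941 199.4612]] expected pack corners px (+y face top/bottom z .201/.111)
0.201 [284.681  175.7434 305.5738 174.8609]
0.18 [285.0447 186.0014 305.7566 185.0856]
0.16 [285.3854 195.6076 305.9278 194.6613]
0.14 [285.7206 205.0585 306.0962 204.0828]
0.12 [286.0504 214.3578 306.262  213.3537]
0.111 [286.1971 218.494  306.3357 217.4775]
337
y = a x + b z + c [ 0.0043 -0.0018  0.0307] at z .17: 0.03038903498559294
168 [ 61  59  54  57  55  54  49  41  38  36  32  32  32  33  34  42  57  65  54  39  31  28  29  26  31  30  31  27  25  27  27  31  50  82 107 109  93  63  44  40  37  38  34  32  32  33  33  42]
171 [ 65  63  68  73  76  74  71  67  66  59  47  38  39  57  79  93  82  61  44  32  23  19  18  18  19  22  19  18  19  19  20  20  28  44  61  75  77  75  87 106 105  84  51  35  29  23  21  20]
174 [ 70  75  73  69  69  65  62  65  70  66  54  43  46  70 103 122 117 113 110 100  88  86  80  78  82  85  88  80  72  64  66  60  60  64  70  77  78  84  95 114 114  90  53  33  27  22  23  18]
177 [ 77  79  75  65  61  61  63  67  70  67  59  43  41  62  97 120 109  87  73  70
[... 1195 characters left out ...]
9  89  90  90  88  89  89  89  87  90  89  87  85  85  88  87  88  83  67  46  32  29  29  29  29  28  29]
198 [227 228 228 228 228 228 227 226 226 225 225 225 226 228 228 227 224 217 192 137  96  91  91  89  89  89  89  89  89  89  90  89  91  88  91  90  89  91  95 109 121 123 119 101  77  63  60  58]
201 [227 227 228 228 227 228 227 226 226 224 225 225 228 229 228 227 224 220 200 149 103  93  91  90  90  90  90  89  91  87  89  90  88  89  92  89  91  93 118 172 209 223 225 223 221 220 218 217]
204 [227 227 227 228 227 227 227 225 225 225 228 234 239 240 240 240 239 236 223 174 116  93  90  93  91  90  92  92  89  89  92  90  89  89  86  84  88  92 119 173 212 225 227 226 226 225 223 222]
```

View pics/h1.png

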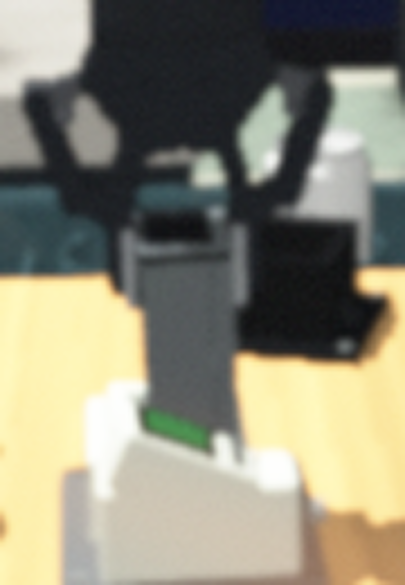

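The picture shows the pack standing on the bay rim, leaning in the grip by about 1.5° with its foot toward −x (left edge 285.8→287.2 px). The moments also indicate contact on the −x side. I'll lift a bit, level it, shift +x, and retry.

Call:
move_arm:
  rows:
    - [0, 0, 0.003, 0, 0, 0, 0.035]
    - [0.002, 0, 0.004, 0, -0.012, 0, 0.035]
    - [0.0045, 0, 0.004, 0, -0.025, 0, 0.035]
    - [0.0045, 0, 0.004, 0, -0.025, 0, 0.035]

```text
time: 10.98
position: [0.5564, 0.1251, 0.1425]
ee_rot: [1.0, 0.029, 0.012, 0.001]
force: [-0.2, -0.2, -2.0]
grip_width: 0.0399
```

Call:
move_arm:
  rows:
    - [0, 0, -0.002, 0, 0, 0, 0.035]
    - [0, 0, -0.004, 0, 0, 0, 0.035]
    - [0, 0, -0.006, 0, 0, 0, 0.035]
    - [0, 0, -0.006, 0, 0, 0, 0.035]

```text
time: 11.48
position: [0.5567, 0.1252, 0.1362]
ee_rot: [1.0, 0.029, 0.012, 0.001]
force: [1.1, 0.6, -2.1]
grip_width: 0.0396
```

No contact at 0.136: it's entering the mouth. Continue gently.

Call:
move_arm:
  rows:
    - [0, 0, -0.003, 0, 0, 0, 0.035]
    - [0, 0, -0.006, 0, 0, 0, 0.035]
    - [0, 0, -0.009, 0, 0, 0, 0.035]
    - [0, 0, -0.012, 0, 0, 0, 0.035]

```text
time: 11.98
position: [0.5568, 0.1252, 0.1241]
ee_rot: [1.0, 0.029, 0.012, 0.001]
force: [0.1, 0.9, -0.2]
grip_width: 0.0398
```

Run:
```python
from h import *
o=manip.observe();print(o['position'],o['force'],o['moment'])
```

```text
[0.55684346 0.12520744 0.12408601] [ 0.13366448  0.9075527  -0.15974241] [ 0.05183997 -0.15178321  0.0290764 ]
```

Call:
move_arm:
  rows:
    - [0, 0, -0.003, 0, 0, 0, 0.035]
    - [0, 0, -0.006, 0, 0, 0, 0.035]
    - [0, 0, -0.009, 0, 0, 0, 0.035]
    - [0, 0, -0.012, 0, 0, 0, 0.035]

```text
time: 12.48
position: [0.557, 0.1252, 0.112]
ee_rot: [1.0, 0.029, 0.012, 0.001]
force: [1.0, 0.1, -2.4]
grip_width: 0.0397
```

Call:
move_arm:
  rows:
    - [0, 0, -0.002, 0, 0, 0, 0.035]
    - [0, 0, -0.004, 0, 0, 0, 0.035]
    - [0, 0, -0.006, 0, 0, 0, 0.035]
    - [0, 0, -0.008, 0, 0, 0, 0.035]

```text
time: 12.98
position: [0.5572, 0.1253, 0.1044]
ee_rot: [1.0, 0.029, 0.012, 0.001]
force: [0.3, -0.5, 2.7]
grip_width: 0.04
```

Ejector felt (about 4.5 N). Push on to the floor.

Call:
move_arm:
  rows:
    - [0, 0, -0.002, 0, 0, 0, 0.035]
    - [0, 0, -0.004, 0, 0, 0, 0.035]
    - [0, 0, -0.005, 0, 0, 0, 0.035]
    - [0, 0, -0.005, 0, 0, 0, 0.035]

```text
time: 13.48
position: [0.5572, 0.1253, 0.0995]
ee_rot: [1.0, 0.029, 0.013, 0.001]
force: [-0.1, -0.4, 4.8]
grip_width: 0.0397
```

Call:
move_arm:
  rows:
    - [0, 0, -0.001, 0, 0, 0, 0.035]
    - [0, 0, -0.002, 0, 0, 0, 0.035]
    - [0, 0, -0.003, 0, 0, 0, 0.035]
    - [0, 0, -0.003, 0, 0, 0, 0.035]

```text
time: 13.98
position: [0.5573, 0.1252, 0.0977]
ee_rot: [1.0, 0.029, 0.012, 0.001]
force: [-2.6, 0.3, 10.5]
grip_width: 0.0396
```

Fz rose past the ejector's force at height 0.0977, which is the home height: it's on the floor. Keep the press and open slowly.

Call:
move_arm:
  rows:
    - [0, 0, -0.0015, 0, 0, 0, 0.041]
    - [0, 0, -0.0015, 0, 0, 0, 0.043]
    - [0, 0, -0.0015, 0, 0, 0, 0.045]
    - [0, 0, -0.0015, 0, 0, 0, 0.046]

```text
time: 14.48
position: [0.5567, 0.1251, 0.0959]
ee_rot: [1.0, 0.029, 0.012, 0.001]
force: [-2.3, -0.1, 4.5]
grip_width: 0.0461
```

Call:
move_arm:
  rows:
    - [0, 0, 0, 0, 0, 0, 0.049]
    - [0, 0, 0, 0, 0, 0, 0.056]
    - [0, 0, 0, 0, 0, 0, 0.06]
    - [0, 0, 0, 0, 0, 0, 0.06]

```text
time: 14.98
position: [0.5569, 0.1251, 0.0958]
ee_rot: [1.0, 0.029, 0.012, 0.001]
force: [-0.3, 0.2, -0.0]
grip_width: 0.06
```

Run:
```python
from h import *
np.set_printoptions(linewidth=220,precision=4,suppress=True)
s=grab('side');o=manip.observe();print(o['position'],o['force'],o['moment'])
g=s['color'].mean(-1)
print('cols 294-298 mean per row');print([(r,int(g[r,293:299].mean())) for r in range(178,222)])
W=world(s);c=np.array([.556,.125]);
for z in(.148,.150,.155,.158,.160,.162,.164,.17):print(z,proj(s,[.554,.153,z]).round(1),proj(s,[.556,.097,z]).round(1))
cv2.imwrite('pics/k1.png',cv2.resize(s['color'][150:230,255:345],None,fx=6,fy=6,interpolation=cv2.INTER_CUBIC))
```

```text
[0.5568 0.1251 0.0958] [ 0.5742 -0.2266 -0.7178] [0.0089 0.0095 0.0045]
cols 294-298 mean per row
[(178, 72), (179, 78), (180, 131), (181, 193), (182, 214), (183, 211), (184, 179), (185, 110), (186, 51), (187, 25), (188, 20), (189, 18), (190, 19), (191, 20), (192, 33), (193, 61), (194, 82), (195, 75), (196, 62), (197, 71), (198, 84), (199, 88), (200, 90), (201, 90), (202, 90), (203, 89), (204, 90), (205, 90), (206, 91), (207, 91), (208, 91), (209, 92), (210, 93), (211, 92), (212, 92), (213, 94), (214, 96), (215, 97), (216, 99), (217, 104), (218, 130), (219, 173), (220, 202), (221, 207)]
0.148 [[294.2 200.8]] [[293.3 190.3]]
0.15 [[294.2 199.9]] [[293.2 189.4]]
0.155 [[294.1 197.5]] [[293.2 187.1]]
0.158 [[294.1 196.1]] [[293.1 185.7]]
0.16 [[294.1 195.1]] [[293.1 184.8]]
0.162 [[294.  194.2]] [[293.1 183.9]]
0.164 [[294.  193.2]] [[293. 183.]]
0.17 [[293.9 190.4]] [[293.  180.3]]
```

Force zero, and the pack top edge sits at rows 185/194, i.e. z≈0.160–0.1615: down and latched (an ejected pack would show about 4 rows higher). Withdraw upward.

Call:
move_arm:
  rows:
    - [0, 0, 0.01, 0, 0, 0, 0.068]
    - [0, 0, 0.03, 0, 0, 0, 0.07]
    - [0, 0, 0.06, 0, 0, 0, 0.07]
    - [0, 0, 0.11, 0, 0, 0, 0.07]
    - [0, 0, 0.16, 0, 0, 0, 0.07]

```text
time: 15.65
position: [0.5567, 0.1251, 0.2578]
ee_rot: [1.0, 0.029, 0.012, 0.001]
force: [0.6, 0.1, -0.3]
grip_width: 0.0697
```

Call:
move_arm:
  rows:
    - [-0.05, 0.0, 0.02, 0, 0, 0, 0.07]
    - [-0.1, 0, 0.02, 0, 0, 0, 0.07]
    - [-0.16, 0, 0.02, 0, 0, 0, 0.07]
    - [-0.2, 0, 0.02, 0, 0, 0, 0.07]
    - [-0.2, 0, 0.02, 0, 0, 0, 0.07]

```text
time: 16.27
position: [0.3547, 0.1252, 0.2784]
ee_rot: [0.999, 0.029, 0.013, 0.001]
force: [0.4, 0.8, 0.9]
grip_width: 0.0699
```

Run:
```python
from h import *
s=grab('side');f=grab('top');o=manip.observe();print(o['position'],o['force'],o['qd'])
a=cv2.resize(s['color'][150:250,250:345],None,fx=4,fy=4,interpolation=cv2.INTER_CUBIC)
b=cv2.resize(f['color'][120:220,235:330],None,fx=4,fy=4,interpolation=cv2.INTER_CUBIC)
cv2.imwrite('pics/k2.png',np.hstack([a,b]))
Z=cv2.medianBlur(world(f)[...,2].astype(np.float32),3);m=np.zeros_like(Z,bool);m[155:200,262:292]=((Z>.153)&(Z<.175))[155:200,262:292]
fitrect(f,m,.1615);print('top z',np.median(Z[m]))
W=world(s);P=W[185:195,288:302].reshape(-1,3);print('side top z',np.percentile(P[:,2],[10,50,90]))
g=s['color'].mean(-1);print([(r,int(g[r,293:299].mean())) for r in range(180,200)])
```

```text
[0.35749178 0.12528884 0.27888566] [-0.48570517  0.76367499 -0.12670887] [-0.00875277  0.0345881  -0.0229042   0.00010041 -0.00260573  0.00034148]
276 rect ((549.6605224609375, 126.24528503417969), (44.819210052490234, 55.575260162353516), 0.4133458733558655) centroid [0.55125095 0.12544413] pix 263 282 168 183
  pca [0.04254543 0.05568737] 93.7400647367132
top z 0.16151057
side top z [0.16316161 0.16455561 0.16542387]
[(180, 129), (181, 191), (182, 213), (183, 210), (184, 178), (185, 110), (186, 56), (187, 37), (188, 33), (189, 34), (190, 33), (191, 39), (192, 60), (193, 93), (194, 105), (195, 84), (196, 63), (197, 70), (198, 84), (199, 88)]
```

View pics/k2.png

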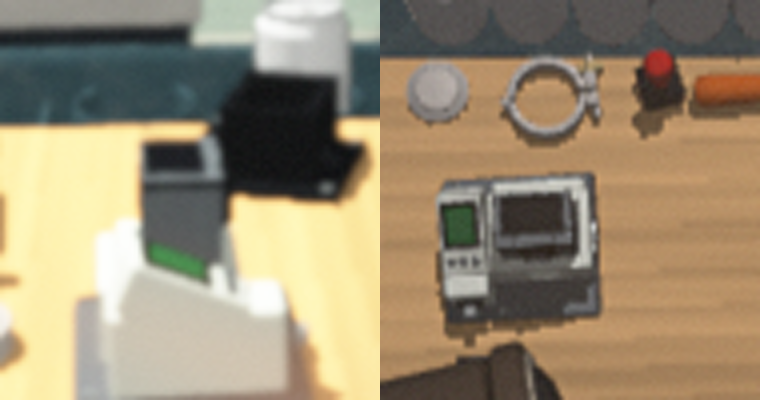

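The pack stands upright in the gauge bay, top at z=0.1615 (exactly the latched 1.5 mm ride-up), yaw about 3.7°. The stamp and screwdriver look unmoved, and the gripper is well clear. Handing in.

```bash
python3 -c "
from plant import manip
print(manip.observe()['time'],manip.sign_off())"
```

```text
the job is handed in; nothing more can be done
16.375 None
```

The pack was taken out of the charger and is latched in the gauge bay. I handed the job in at 16.4 s; no verdict was reported.

**What I did:** I squeezed the tab fully in (grip width 39.7 mm at a 20 N setting) and lifted the pack out with only about 2–3 N on the wrist. I then pushed it down to the floor of the gauge bay with about 12 N, opened the jaws so the tab could spring out, and withdrew.

**Last checks:**
- **Seating:** the top camera put the pack's top at z = 0.1615 m. That matches a latched pack riding 1.5 mm above the floor.
- **Yaw:** the pack reads about 3.7° against about 3.3° for the gauge.
- **Release:** the wrist force was about zero and the arm was clear of everything.
- **Tab:** I inferred that it sprung out, because the pack stays down against the ejector. I did not measure it directly.
- **Bystanders:** the last picture showed the stamp, the can and the visible part of the screwdriver, and they looked unmoved. The marker was outside the crop, but the arm never went near it while low.

**What disagreed:**
- The fingertips appeared about 38 mm higher in the side camera than the reported TCP and stated tool sizes imply. I set the grasp height from the camera instead, and the contact heights then fitted.
- The side camera's depth read the pack's top 3 mm higher than the top camera did (0.1646 m).
- The pack hung about 1.5° askew in the grip, so the first three tries touched the bay's rim with up to about 17 N. I then levelled it and shifted it, and it went in freely.

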